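Start and screw home a battery cap

ROBOT

A 6-joint arm with a two-finger parallel gripper is mounted at the origin on a cart in front of the work surface, level with it; the furniture and walls round the work are solid. World frame = base frame: x ahead of the robot, y to its left, z up, the work surface at z = 0. Lengths are in m, angles in rad, forces in N, time in s.
With the tool pointing down it reaches from about 0.25 to 0.775 m from the base axis. Payload 4 kg.
Tool frame: the origin (TCP) lies between the finger pads; the fingertips stand 14 mm ahead of it and the grasp point (between the pads) lies 5 mm behind it (nose_length is the distance from the TCP to the fingertips, in m); z points along the fingers, y is the line along which they close (so a half turn about z gives the same grasp; the last joint's range is limited). The gripper opens to 94 mm and grips with 3 to 60 N. Pads are 16 mm wide; open, the fingers measure 119 mm over their backs; the gripper's body (75 mm by 177 mm) begins 78 mm behind the grasp point.
Start: joints at [1.156, 0.087, 1.371, -0, 1.684, -0.103], TCP at [0.169, 0.523, 0.182] pointing down, gripper open.
Joint ranges: [-3.1, 3.1], [-0.76, 2.03], [0.27, 2.55], [-1.08, 4.22], [0.17, 2.65], [-2.57, 2.57]. Speed limits (rad/s): [2.79, 2.79, 3.14, 3.14, 3.14, 3.14].

INTERFACE

Orientations are given as [roll, pitch, yaw] about the fixed x, y, z axes, in that order (R = Rz(yaw) Ry(pitch) Rx(roll)).
In Python, from bench import * gives the robot as it stands.
- The arm moves only by the tool move_arm, never from a script. Its argument "steps" is one flat list of numbers, 7 for each row, row after row: the turn, a rotation vector about the world's x, y, z in rad, then the shift along the world's x, y, z in m, then the opening, from 0 (shut) to 1 (fully open). A call has 1 to 12 rows; each row is the pose to reach, as a shift and turn from the pose commanded when the call began; what a row does not reach only later rows make up. A row lasts 1/10 s, in which the tool goes at most 50 mm and 8.59 degrees, less where a joint would pass 70% of its speed; a pose out of reach is approached as far as the arm can. A call with a gripper value outside its range is refused whole. The fingers move at their own pace and stop on an object; the grip force is fixed at half the most. Time passes only in rows, so rows that repeat a pose let the fingers close. It gives the time, the measured TCP pose, the force, the opening and the grip force at its end, in the units of the state.
- get_obs(): the state, without advancing time (a new reading comes with each control period).
- snapshot(name): name is "side" or "top" or "wrist"; returns (picture, depth): 384x512x3 uint8, red, green, blue; 384x512 float32, m along the optical axis (not along the pixel's ray), 0 where there is no reading.
- camera_model(name): a dict with "fx", "fy", "cx", "cy" (pixels), "rvec" (rotation vector, rad) and "tvec" (3), from world to camera coordinates, as OpenCV has them. Camera axes: x right, y down, z forward; pixel columns grow to the right and rows downward; lengths in m; the calibration is good to about 2 mm. A picture is of the moment at which its call begins: read the wrist's pose just before it. camera_model takes no time and is no camera call; for the wrist camera it gives the pose at the moment of the call.
- close_job(): hands the job in; it is judged then, once.
Trained networks look in the newest picture that a camera, given by its name, has taken for a name from the list of things; names that differ only in an ending like _2 or _b are one class to them, and where a whole thing is asked for, a point or a joint stands for the part that bears it (a point fixed in the world has none). Each returns a list of dicts, best first, with "score" (0 to 1); they miss things now and then, are a little off and sometimes report something else, mostly with a low value. They report only what shows in the picture. A call takes as long as a camera call.
- silhouettes(camera, target): "pixels" (384x512 bool, what is visible of it) and "uv" ([column, row] in pixels, amid what is visible of it).
- spot_point(camera, target): "uv" ([column, row] in pixels: a listed point, or the origin of a listed thing).
The state is a dict: "time": time; "joint_positions": joint angles; "qvel": joint speeds; "joint_torque": joint torques, N m; "tool_pos": TCP position; "ee_rot": TCP orientation; "wrist_force": force on the tool from outside, world axes, zero at the start; "wrist_torque": the same for the moment, N m; "width": finger opening in m; "finger_force": force on a finger pad.
Only numpy, scipy, OpenCV 4.12 (cv2) and the standard library are available. Lean on these libraries where they do the work, as an engineer would, in place of code of your own. Each camera call takes 0.05 s, during which the arm holds its last target. There are 200 camera calls.

TASK

The orange battery cap lies on its side: stand it upright, then set it open end down on the grey logger's threaded port so that its two lugs rest on the flat thread crest, turned well away from the entry gaps (white marks on cap and logger not in line). Turn it backward (anticlockwise from above) until it drops into the thread, then screw it forward (clockwise) fully home against the black seal and let go, without disturbing the other things on the bench.

Things in the scene. Friction and masses are not known exactly. Their poses are not given: they have to be found in the camera images.
- cap: Loose orange screw cap, 80 g: octagonal, 52 mm across flats (facing its +-x, +-y and diagonals), 33 mm high, open below (bore 41 mm). Origin: centre of the open rim plane; z points to the closed top. Starts lying on a flat, axis level, origin 26 mm up, open end to the robot's left. Stand it up and grasp it again from above to turn it; let go leaning under 50 degrees it falls onto its rim.
- cap_top (a point): Centre of the cap's closed top (4 mm thick), 33 mm along the cap's z from its origin; same axes as the cap. White strokes on the top and sides, at the cap's +-x, show where the lugs are.
- cap_lug (a point): Middle of the underside of one of the cap's two inner lugs, at its +x side, 6 mm above the rim; the other faces it, at -x. Each is 5 mm wide and 4 mm high; 32 mm between their tips.
- logger: Grey data logger, fixed, 130 x 100 mm, 40 mm high; origin at the centre of its underside, z up. At the centre of its top: a round black seal face, 62 mm across, 42 mm up, and on it an upright aluminium threaded port: core 30 mm in diameter, 28 mm high, coned over the last 6 mm (20 mm at the tip); thread ridges 38 mm in diameter, right-handed, two starts.
- port (a point): Centre of the seal face, on the port's axis; axes as the logger's. A fully closed cap has its origin here. With the lugs on the crest the cap's origin is 13.5 mm above this point; just dropped into the gaps, 5 mm above it.
- crest (a point): On the port's axis at the height of the two flat thread crests, 19.5 mm above the seal. An upstand 5 mm high at the clockwise end of each crest, beside the gap, stops lugs that are turned clockwise on the crest; turned anticlockwise (from above) they reach a gap freely and fall in.
- gap (a point): Middle of one of the two entry gaps in the crest, at the logger's +x side; the other is at -x. Each is 48 degrees wide, with a white mark on the logger outside it. Lugs drop in when the cap's x axis is in line with the logger's (either way round, within about 12 degrees), to 11 mm above the seal.
- groove_end (a point): The place in the groove 120 degrees clockwise of the gap at +x, 6 mm above the seal, where a lug ends. Turned clockwise from the middle of a gap, lugs run level for 12 degrees, then sink 0.055 mm a degree under the crest; the rim meets the seal after about 105 degrees, the thread is tight at about 135, a stop ends it at about 140.
- amp_board: Bystander: green circuit board, 62 x 92 x 16 mm, loose.
- nine_volt: Bystander: block battery standing upright, 18 x 27 x 48 mm, loose.
- usb_adapter: Bystander: small black stick adapter, 20 x 61 x 10 mm, loose.
- hex_key_set: Bystander: red hex key holder, 24 x 85 x 18 mm, loose.
- driver_yellow: Bystander: small yellow-handled screwdriver, 137 mm long, loose.

How it is judged:
By the outcome, as a careful person would: the job done as asked, in the order asked, and still so for the second after the job is handed in, with the robot touching nothing.
It also fails if it takes over 64 s, if anything falls off the work surface, if the arm or the gripper's body presses on something with over 40 N, if the wrist force passes 120 N, or if a joint passes its speed limit or range.

## Working session

There is one attempt and no reset: what is moved stays moved. The work goes in short steps, Python scripts to look and compute and a tool call to move; the robot and the scene stay as the last step left them, time stands still between calls to the robot, and variables do not carry over. Pictures are saved under pics/ and viewed, at most 10 in all, crops included, and the job is handed in when it is done.

Besides the shell and the picture viewer there is one more tool, called after ">>>" as a command line: name --argument value ..., lists and objects as JSON in quotes. move_arm: Moves the arm, as the interface text tells. Its arguments: {"type":"object","properties":{"steps":{"type":"array"}},"required":["steps"]}

```bash
ls; mkdir -p pics
cat > h.py <<'E'
from bench import *
import numpy as np, cv2
def cam(n):
    m=camera_model(n); R=cv2.Rodrigues(np.array(m["rvec"],float))[0]; return m,R,np.array(m["tvec"],float).ravel()
def ray(n,uv,c=None):
    m,R,t=c or cam(n); d=np.array([(uv[0]-m["cx"])/m["fx"],(uv[1]-m["cy"])/m["fy"],1]); return -R.T@t, R.T@d
def at_z(n,uv,z,c=None):
    o,d=ray(n,uv,c); return o+d*(z-o[2])/d[2]
def tri(a,b):
    A=[];B=[]
    for o,d in (a,b):
        d=d/np.linalg.norm(d);P=np.eye(3)-np.outer(d,d);A.append(P);B.append(P@o)
    return np.linalg.solve(sum(A),sum(B))
def cloud(n,depth,mask,c=None):
    m,R,t=c or cam(n); v,u=np.nonzero(mask&(depth>0)); z=depth[v,u]
    p=np.c_[(u-m["cx"])/m["fx"]*z,(v-m["cy"])/m["fy"]*z,z]; return (p-t)@R
def save(n,im): cv2.imwrite("pics/"+n,im[...,::-1])
E
python3 - <<'E'
from h import *
np.set_printoptions(precision=4,suppress=True)
s=get_obs();print(s["time"],s["tool_pos"],s["ee_rot"],s["width"])
ims=[]
for n in("top","side"):
    im,d=snapshot(n);ims.append(im)
    print(n,"cam pos",ray(n,(256,192))[0])
    for t in("cap","logger"):
        for r in silhouettes(n,t)[:2]:
            p=cloud(n,d,r["pixels"]); print(t,r["score"],r["uv"],r["pixels"].sum(),np.percentile(p,[2,50,98],axis=0).tolist() if len(p) else 0)
    for t in("cap","cap_top","port","gap","logger"):
        print(t,[(round(r["score"],2),np.round(r["uv"],1)) for r in spot_point(n,t)[:3]])
save("top.png",ims[0]);save("side.png",ims[1])
E
```

```text
pics
0.0 [0.1685 0.5229 0.1805] [-3.1394 -0.0002  2.8298] 0.09415183419021397
top cam pos [0.3994 0.1751 0.9361]
cap 0.63 [255.5, 178.1] 286 [[0.4784856019944279, 0.16244888131033539, 0.0014195350859221292], [0.5018729763926031, 0.18039025865545716, 0.04925536639256708], [0.5290793653321844, 0.1955381149437671, 0.05532978522564878]]
logger 0.74 [321.9, 160.5] 2051 [[0.48885627958346206, -0.053755061878805396, 0.021358747503775696], [0.5536829267096521, 0.01271731833756379, 0.040431927750653664], [0.6263326336730339, 0.0737993431553333, 0.06986240227059749]]
cap [(0.58, array([248.9, 178.5]))]
cap_top [(0.65, array([262.7, 180. ]))]
port [(0.92, array([323.4, 156.6])), (0.49, array([247.2, 178.7])), (0.21, array([322., 158.]))]
gap [(0.8, array([319.5, 151.9])), (0.4, array([327.4, 153.9]))]
logger [(0.75, array([319.5, 160.2]))]
side cam pos [0.4735 1.0174 0.4379]
cap 0.6 [237.9, 205.6] 532 [[0.4791921582641165, 0.164502570884883, 0.0021487249732367827], [0.5045979716130028, 0.18128179043709425, 0.023631869724919367], [0.5289182217340194, 0.19788024263497722, 0.05193123249590377]]
logger 0.57 [219.5, 179.3] 1425 [[0.4844705120821159, -0.060663269921851164, -0.0010682089140064564], [0.5554634061282485, 0.03351137957882599, 0.03553573509576931], [0.6318124611718704, 0.08243014276354331, 0.06581266447362473]]
cap [(0.72, array([233.6, 210.2])), (0.62, array([283.2, 177.1])), (0.31, array([211.3, 277. ]))]
cap_top [(0.72, array([239.3, 201.5])), (0.39, array([213.1, 166.2]))]
port [(0.73, array([220.4, 173.4]))]
gap [(0.58, array([215.7, 165. ]))]
logger [(0.61, array([221.7, 187.7])), (0.52, array([216.1, 255.6]))]
```

Run:
```python
from h import *
t=cv2.imread("pics/top.png");s=cv2.imread("pics/side.png")
a=cv2.resize(t[90:290,130:400],(800,593),interpolation=cv2.INTER_CUBIC);cv2.imwrite("pics/topc.png",a)
a=cv2.resize(s[110:300,120:373],(800,600),interpolation=cv2.INTER_CUBIC);cv2.imwrite("pics/sidec.png",a)
```

```text
(no output)
```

View pics/topc.png

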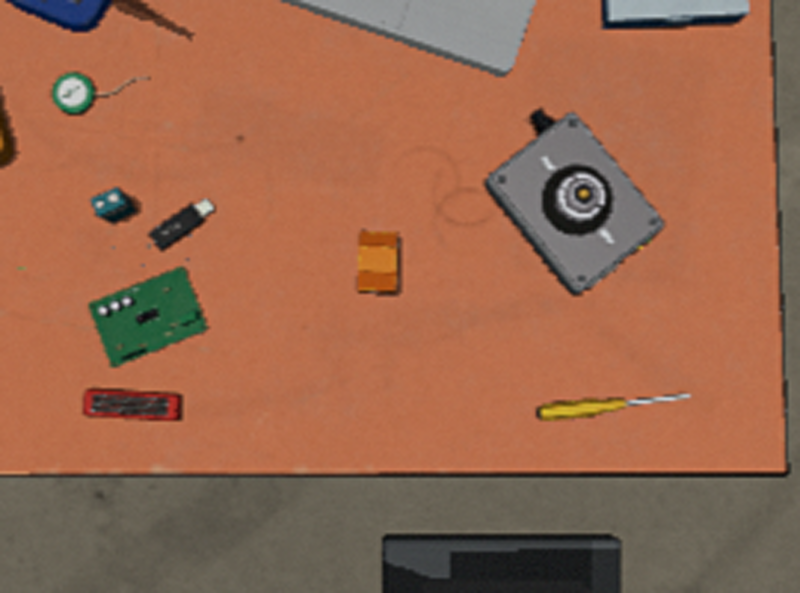

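View pics/sidec.png

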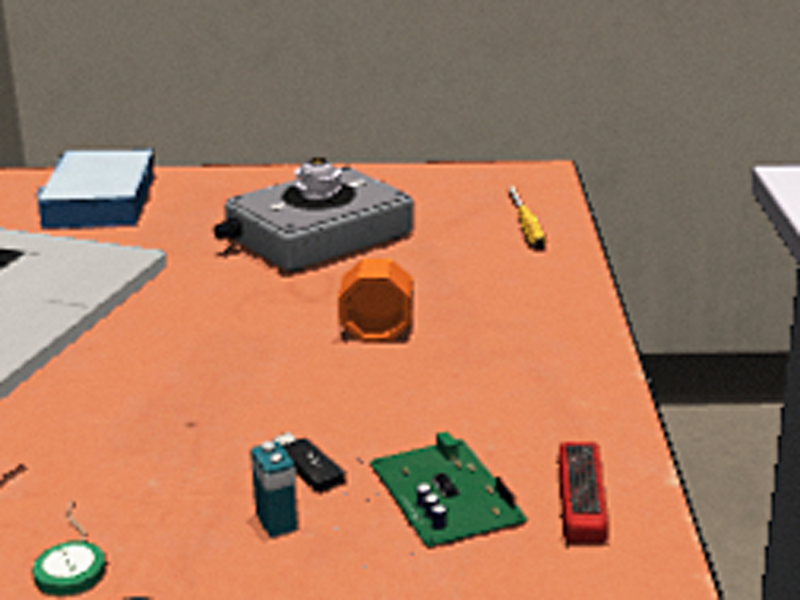

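The top view shows the cap at crop (378,262), lying with its open end to +y. The logger port is at crop (578,195), with white marks at (548,163) and (607,237). The side view confirms that the open end faces +y. Next I move above the cap.

>>> move_arm --steps '[0,0,-1.258,0.333,-0.343,0,1,0,0,-1.258,0.333,-0.343,0,1,0,0,-1.258,0.333,-0.343,0,1,0,0,-1.258,0.333,-0.343,0,1,0,0,-1.258,0.333,-0.343,0,1,0,0,-1.258,0.333,-0.343,0,1,0,0,-1.258,0.333,-0.343,0,1,0,0,-1.258,0.333,-0.343,0,1,0,0,-1.258,0.333,-0.343,0,1,0,0,-1.258,0.333,-0.343,0,1,0,0,-1.258,0.333,-0.343,0,1,0,0,-1.258,0.333,-0.343,0,1]'

```text
time: 2.0
tool_pos: [0.5017, 0.1803, 0.1815]
ee_rot: [-3.141, -0.0, 1.571]
wrist_force: [-0.4, -0.1, -0.4]
width: 0.0938
finger_force: 0.0
```

Run:
```python
from h import *
np.set_printoptions(precision=4,suppress=True)
s=get_obs();print(s["time"],s["tool_pos"],s["ee_rot"],s["joint_positions"],s["wrist_force"])
n="wrist";c=cam(n);im,d=snapshot(n);save("w1.png",im)
print("cam",ray(n,(256,192),c))
for t in("cap",):
    for r in silhouettes(n,t)[:2]:
        p=cloud(n,d,r["pixels"],c); print(t,r["score"],r["uv"],r["pixels"].sum(),np.percentile(p,[2,50,98],axis=0))
        q=p[p[:,2]>0.048]; print(len(q), cv2.minAreaRect((q[:,:2]*1000).astype(np.float32)))
for t in("cap","cap_top","cap_lug"):
    for r in spot_point(n,t)[:2]: print(t,r["score"],r["uv"],at_z(n,r["uv"],0.026,c))
```

```text
2.0 [0.5017 0.1803 0.1815] [-3.1407 -0.0004  1.5706] [0.2382 0.0501 1.4105 0.0006 1.6817 0.2385] [-0.3951 -0.0882 -0.3874]
cam (array([0.5015, 0.2499, 0.3843]), array([-0.0116, -0.2434, -0.9699]))
cap 0.8 [263.4, 178.9] 1176 [[ 0.4816  0.1506 -0.0001]
 [ 0.5064  0.1832  0.0476]
 [ 0.5302  0.1971  0.0528]]
572 ((505.8567810058594, 180.17654418945312), (33.7462272644043, 29.448556900024414), 89.63107299804688)
cap 0.97 [263.1, 166.2] [0.5069 0.1958 0.026 ]
cap_top 0.72 [263.2, 187.0] [0.5071 0.167  0.026 ]
cap_lug 0.98 [279.9, 166.7] [0.5295 0.1951 0.026 ]
```

View pics/w1.png

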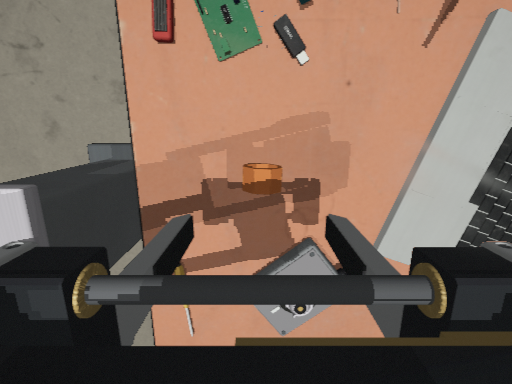

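The wrist view shows the cap at about (263,178), square to the gripper. The spotted lug suggests its x axis is level along world x. I'll grasp with a 20° pre-tilt so that less tilt is needed at release.

>>> move_arm --steps '[0.15,0,0,0.0043,-0.026,-0.03,1,0.3,0,0,0.0043,-0.026,-0.06,1,0.349,0,0,0.0043,-0.026,-0.085,1,0.349,0,0,0.0043,-0.019,-0.105,1,0.349,0,0,0.0043,-0.012,-0.125,1,0.349,0,0,0.0043,-0.005,-0.145,1,0.349,0,0,0.0043,0.0014,-0.16,1,0.349,0,0,0.0043,0.0014,-0.16,1,0.349,0,0,0.0043,0.0014,-0.16,0.4,0.349,0,0,0.0043,0.0014,-0.16,0.3,0.349,0,0,0.0043,0.0014,-0.16,0.3,0.349,0,0,0.0043,0.0014,-0.16,0.3]'

```text
time: 3.45
tool_pos: [0.5067, 0.1817, 0.0227]
ee_rot: [3.139, -0.349, 1.572]
wrist_force: [0.5, -0.6, -0.6]
width: 0.0655
finger_force: 0.0
```

>>> move_arm --steps '[0,0,0,0,0,0,0.3,0,0,0,0,0,0,0.3,0,0,0,0,0,0,0.3,0,0,0,0,0,0,0.3,0,0,0,0,0,0.015,0.3,0,0,0,0,0,0.035,0.3,0,0,0,0,0,0.06,0.3,0,0,0,0,0,0.06,0.3]'

```text
time: 4.25
tool_pos: [0.5091, 0.1821, 0.0861]
ee_rot: [3.132, -0.349, 1.575]
wrist_force: [-0.1, -0.4, -0.2]
width: 0.0285
finger_force: 0.0
```

Run:
```python
from h import *
np.set_printoptions(precision=4,suppress=True)
s=get_obs();print(s["time"],s["tool_pos"],s["joint_positions"])
out=[]
for n in("side","top"):
    im,d=snapshot(n);out.append(im)
    for r in silhouettes(n,"cap")[:2]:
        p=cloud(n,d,r["pixels"]); print(n,r["score"],r["uv"],r["pixels"].sum(),np.percentile(p,[2,50,98],axis=0).tolist())
a=cv2.resize(out[0][80:280,120:387],(560,420));b=cv2.resize(out[1][120:240,200:310],(240,262))
c=np.zeros((420,800,3),np.uint8);c[:,:560]=a;c[:262,560:]=b;save("m1.png",c)
```

```text
4.25 [0.5091 0.1821 0.0861] [-0.0053  0.0504  1.6472  0.3524  1.4452 -0.0525]
side 0.86 [236.9, 203.5] 564 [[0.47931270892341327, 0.1614196775270154, -0.0010543343027511211], [0.5055983351368877, 0.18144951155551262, 0.02107249829500453], [0.5306861865645133, 0.19816297808290065, 0.052003941019869625]]
top 0.74 [254.3, 177.3] 205 [[0.47895195950241426, 0.16771871365037866, 0.026944415932704167], [0.5065699863459597, 0.18301517135964893, 0.04900493577801474], [0.5286820659443644, 0.1955502643685865, 0.054873290801836366]]
```

View pics/m1.png

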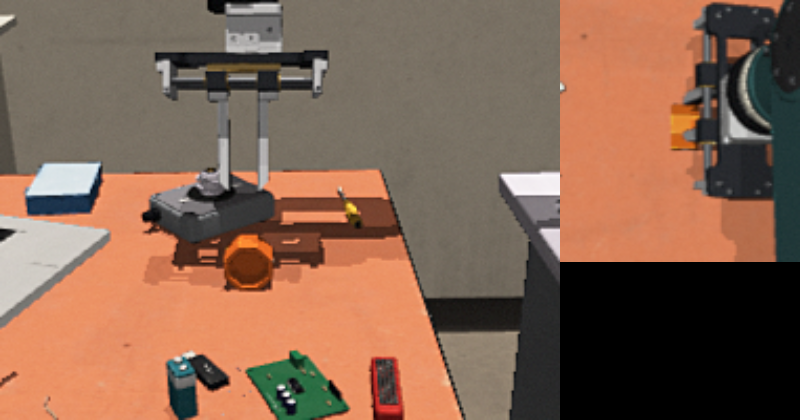

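The cap hasn't moved and the fingers are empty. I'll check where the fingertips really are.

Run:
```python
from h import *
np.set_printoptions(precision=4,suppress=True)
n="side";im,d=snapshot(n);m,R,t=cam(n)
def pr(p):
    q=R@np.array(p)+t;return (m["fx"]*q[0]/q[2]+m["cx"],m["fy"]*q[1]/q[2]+m["cy"])
z=np.array([0,.342,-.94]);tcp=get_obs()["tool_pos"]
print(pr(tcp),pr(tcp+.014*z),pr(tcp+.014*z+[.014,0,0]))
a=cv2.resize(im[90:240,185:285],(400,600),interpolation=cv2.INTER_NEAREST)
nw="wrist";i2,_=snapshot(nw)
full=np.zeros((600,800,3),np.uint8);full[:,:400]=a;full[:300,400:]=cv2.resize(i2,(400,300))
save("m2.png",full)
p=cloud(n,d,np.ones(d.shape,bool));k=(abs(p[:,0]-.507)<.03)&(abs(p[:,1]-.16)<.06)&(p[:,2]>.056)&(p[:,2]<.13)
for zz in np.arange(.056,.13,.01):
    q=p[k&(abs(p[:,2]-zz-.005)<.005)];print(round(zz,3),len(q),q.mean(0) if len(q) else'')
```

```text
(np.float64(237.99107277619578), np.float64(183.1119896837744)) (np.float64(238.0925867561555), np.float64(189.40662383604484)) (np.float64(231.7897724328042), np.float64(189.4953914242056))
0.056 0 
0.066 0 
0.076 0 
0.086 0 
0.096 1 [0.5197 0.1793 0.1058]
0.106 37 [0.5053 0.1787 0.112 ]
0.116 53 [0.5072 0.1754 0.1209]
0.126 24 [0.5033 0.1726 0.1279]
```

View pics/m2.png

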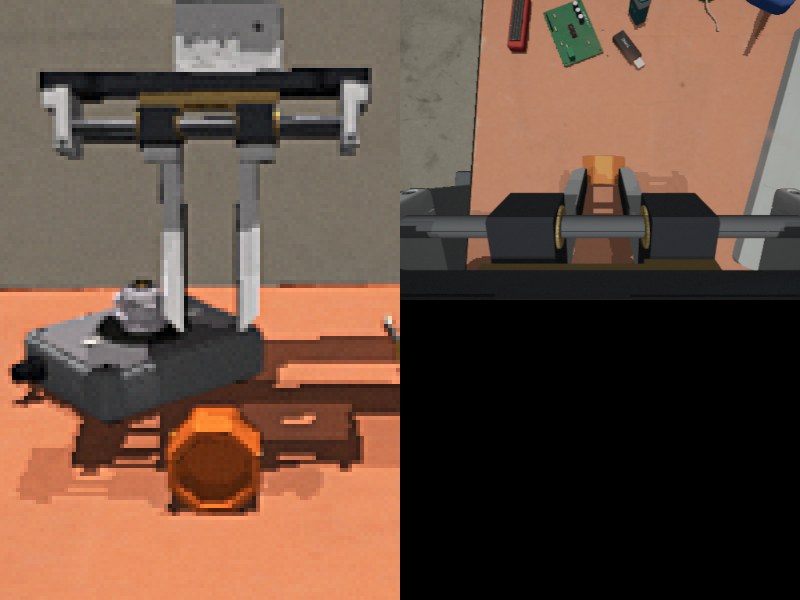

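The side view shows the fingertips at crop row ~330, which is image row ~172. The stated nose length predicts row ~189, so the tips end about 30 mm short of where they should be. I'll look for a stated value and measure the offset.

Run:
```python
from h import *
import bench
np.set_printoptions(precision=4,suppress=True)
s=get_obs();print(list(s.keys()));print([k for k in dir(bench) if not k.startswith("__")]); print(getattr(bench,"nose_length",None))
tcp=s["tool_pos"]; z=np.array([0,.342,-.94]); x=np.array([0,.94,.342])
for n in("side","wrist"):
    c=cam(n);im,d=snapshot(n);p=cloud(n,d,np.ones(d.shape,bool),c)-tcp
    a=p@z;b=p@x;k=(abs(p[:,0])<.04)&(abs(b)<.03)&(a>-.07)&(p[:,2]+tcp[2]>.058)
    print(n,k.sum(),"tool z max pctl",np.percentile(a[k],[50,90,97,99,100]), "x",np.percentile(p[k,0],[1,25,50,75,99]),"toolx",np.percentile(b[k],[5,50,95]))
```

```text
['time', 'joint_positions', 'qvel', 'joint_torque', 'tool_pos', 'ee_rot', 'wrist_force', 'wrist_torque', 'finger_force', 'width']
['IKError', 'camera_model', 'close_job', 'get_obs', 'nose_length', 'silhouettes', 'snapshot', 'spot_point']
0.014
side 217 tool z max pctl [-0.0493 -0.0318 -0.0272 -0.025  -0.0246] x [-0.0254 -0.0189  0.0142  0.0193  0.0254] toolx [0.005  0.0079 0.0106]
wrist 1376 tool z max pctl [-0.0529 -0.0326 -0.0288 -0.0265 -0.0241] x [-0.0253 -0.0175 -0.0137  0.018   0.026 ] toolx [-0.0047  0.0089  0.0094]
```

Both cameras agree that the real fingertips are ~24.5 mm behind the reported TCP, not 14 mm ahead of it. The true grasp point is therefore ~43.5 mm behind the TCP. I'll open the fingers and re-approach with that offset.

>>> move_arm --steps '[0,0,0,0,0,0,0.9,0,0,0,0,0,0,0.9,0,0,0,0,0,0,0.9,0,0,0,0,0,0,0.9,0,0,0,0,0,0,0.9,0,0,0,0,0,0,0.9,0,0,0,0,0,0,0.9,0,0,0,0,0,0,0.9]'

```text
time: 5.45
tool_pos: [0.5061, 0.1819, 0.0817]
ee_rot: [3.141, -0.349, 1.572]
wrist_force: [0.1, -0.4, 0.1]
width: 0.084
finger_force: 0.0
```

>>> move_arm --steps '[0,0,0,0,0.003,-0.025,0.9,0,0,0,0,0.006,-0.05,0.9,0,0,0,0,0.01,-0.075,0.9,0,0,0,0,0.013,-0.088,0.9,0,0,0,0,0.013,-0.095,0.9,0,0,0,0,0.013,-0.095,0.3,0,0,0,0,0.013,-0.095,0.3,0,0,0,0,0.013,-0.095,0.3,0,0,0,0,0.013,-0.095,0.3,0,0,0,0,0.013,-0.095,0.3,0,0,0,0,0.013,-0.095,0.3,0,0,0,0,0.013,-0.095,0.3]'

```text
time: 6.65
tool_pos: [0.5067, 0.1949, -0.0124]
ee_rot: [3.14, -0.349, 1.572]
wrist_force: [-2.0, -1.7, 4.3]
width: 0.0516
finger_force: 30.0
```

Gripped at 51.6 mm. Now lift and tilt.

>>> move_arm --steps '[0,0,0,0,0,0.035,0.3,0,0,0,0,0,0.07,0.3,-0.14,0,0,0,-0.006,0.073,0.3,-0.28,0,0,0,-0.012,0.075,0.3,-0.42,0,0,0,-0.018,0.076,0.3,-0.56,0,0,0,-0.024,0.077,0.3,-0.7,0,0,0,-0.03,0.078,0.3,-0.84,0,0,0,-0.036,0.079,0.3,-0.98,0,0,0,-0.042,0.08,0.3,-1.12,0,0,0,-0.046,0.082,0.3,-1.222,0,0,0,-0.0482,0.083,0.3,-1.222,0,0,0,-0.0482,0.083,0.3]'

```text
time: 7.85
tool_pos: [0.504, 0.1478, 0.0649]
ee_rot: [-3.127, 0.877, 1.586]
wrist_force: [0.4, 0.4, -1.9]
width: 0.0519
finger_force: 30.0
```

Run:
```python
from h import *
np.set_printoptions(precision=4,suppress=True)
s=get_obs();print(s["time"],s["tool_pos"],s["ee_rot"],s["joint_positions"],s["width"])
n="side";im,d=snapshot(n)
for r in silhouettes(n,"cap")[:2]:
    p=cloud(n,d,r["pixels"]); print(n,r["score"],r["uv"],r["pixels"].sum(),np.percentile(p,[2,50,98],axis=0).tolist())
a=cv2.resize(im[60:260,150:350],(500,500));save("m3.png",a)
```

```text
7.85 [0.504  0.1478 0.0649] [-3.1274  0.8768  1.5859] [ 0.6269  0.5013  1.3652 -0.6957  1.8203  0.6358] 0.05185832529700514
side 0.55 [236.0, 180.6] 203 [[0.4782394501592545, 0.18926468653499373, 0.08165792934401447], [0.5029212774971774, 0.20223949979165345, 0.0906604514653905], [0.5286270705980448, 0.20858353076525127, 0.1007055985592585]]
side 0.21 [304.9, 264.1] 446 [[0.37023112518119466, 0.35600073519664066, -0.0003560982516199212], [0.3829624984102287, 0.4106296390749998, 0.015231622434506029], [0.3952105280001937, 0.43820081964817703, 0.01847841808491869]]
```

View pics/m3.png

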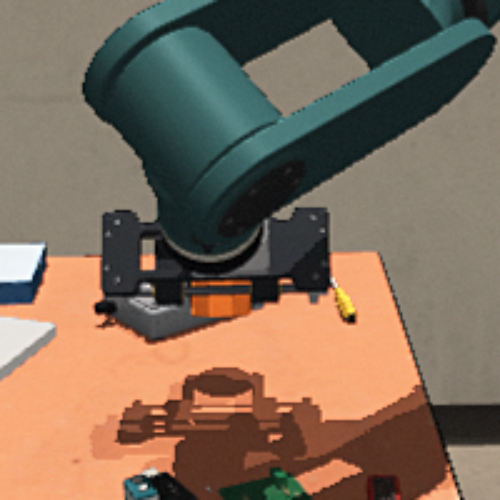

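>>> move_arm --steps '[0,0,0,0,0,-0.03,0.3,0,0,0,0,0,-0.055,0.3,0,0,0,0,0,-0.068,0.3,0,0,0,0,0,-0.072,0.3,0,0,0,0,0,-0.072,0.3,0,0,0,0,0,-0.072,0.8,0,0,0,0,0,-0.072,0.8,0,0,0,0,0,-0.072,0.8,0,0,0,0,0,-0.072,0.8,0,0,0,0,0.015,-0.059,0.8,0,0,0,0,0.045,-0.034,0.8,0,0,0,0,0.077,-0.008,0.8]'

```text
time: 9.15
tool_pos: [0.5055, 0.2236, 0.0621]
ee_rot: [-3.138, 0.875, 1.573]
wrist_force: [0.2, 0.4, -0.1]
width: 0.0754
finger_force: 0.0
```

>>> move_arm --steps '[0,0,0,0,0.01,0.05,0.9,0.15,0,0,0,0.01,0.06,0.9,0.3,0,0,0,0,0.06,0.9,0.45,0,0,0,-0.01,0.06,0.9,0.6,0,0,0,-0.02,0.06,0.9,0.75,0,0,0,-0.035,0.06,0.9,0.873,0,0,0,-0.044,0.06,0.9,0.873,0,0,0,-0.044,0.06,0.9,0.873,0,0,0,-0.044,0.06,0.9]'

```text
time: 10.05
tool_pos: [0.5061, 0.1786, 0.1222]
ee_rot: [3.141, 0.001, 1.569]
wrist_force: [0.8, 1.0, -0.5]
width: 0.0845
finger_force: 0.0
```

Run:
```python
from h import *
np.set_printoptions(precision=4,suppress=True)
snapshot("side")
s=get_obs();print(s["time"],s["tool_pos"],s["ee_rot"],s["joint_positions"],s["width"])
n="wrist";c=cam(n);im,d=snapshot(n)
for r in silhouettes(n,"cap")[:1]:
    p=cloud(n,d,r["pixels"],c);u=np.array(r["uv"],int)
    print(r["score"],r["uv"],np.percentile(p,[2,50,98],axis=0)); q=p[abs(p[:,2]-np.percentile(p[:,2],90))<.004]
    print(len(q),q.mean(0),cv2.minAreaRect((q[:,:2]*1000).astype(np.float32)))
    x0,y0=max(u[0]-50,0),max(u[1]-50,0);cr=im[y0:y0+100,x0:x0+100]
    print("crop",x0,y0,cr.shape); A=cv2.resize(cr,(500,500),interpolation=cv2.INTER_CUBIC)
for t in("cap_top","cap_lug","port","gap"):
    for r in spot_point(n,t)[:3]: print(t,r["score"],r["uv"])
x,y=300,230
B=cv2.resize(im,(300,225));F=np.zeros((500,800,3),np.uint8);F[:,:500]=A;F[:225,500:]=B;save("w3.png",F)
np.save("w3.npy",im);np.save("w3d.npy",d)
```

```text
10.1 [0.5059 0.1797 0.1217] [-3.1415  0.0007  1.5715] [ 0.2362  0.0779  1.4997 -0.0006  1.5643  0.2354] 0.08488623244976619
0.58 [261.0, 179.8] [[0.4844 0.1632 0.0149]
 [0.5068 0.1887 0.0328]
 [0.5302 0.2121 0.0345]]
1691 [0.5072 0.1872 0.0328] ((507.0589599609375, 186.44442749023438), (51.350040435791016, 50.491188049316406), 44.86432647705078)
crop 211 129 (100, 100, 3)
cap_top 0.71 [260.4, 180.8]
cap_lug 0.76 [278.7, 174.3]
port 0.64 [300.3, 326.8]
gap 0.97 [309.7, 331.9]
```

View pics/w3.png

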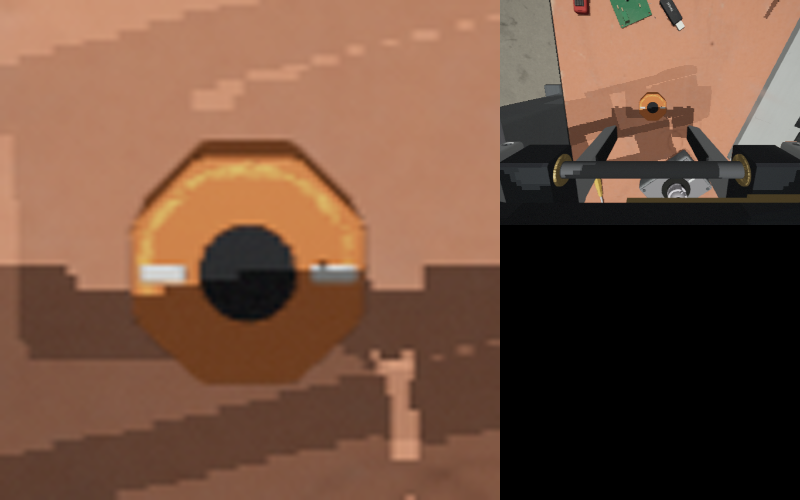

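The cap stands upright at about (0.507, 0.1865), and its white marks lie along world x. I'll grasp it from above with the pads on its ±x flats, grasp point 24 mm above the rim.

>>> move_arm --steps '[0,0,0,0.001,0.0068,-0.035,0.9,0,0,0,0.001,0.0068,-0.07,0.9,0,0,0,0.001,0.0068,-0.105,0.9,0,0,0,0.001,0.0068,-0.13,0.9,0,0,0,0.001,0.0068,-0.141,0.9,0,0,0,0.001,0.0068,-0.141,0.5,0,0,0,0.001,0.0068,-0.141,0.3,0,0,0,0.001,0.0068,-0.141,0.3,0,0,0,0.001,0.0068,-0.141,0.3,0,0,0,0.001,0.0068,-0.141,0.3,0,0,0,0.001,0.0068,-0.141,0.3,0,0,0,0.001,0.0068,-0.141,0.3]'

```text
time: 11.6
tool_pos: [0.5079, 0.1867, -0.018]
ee_rot: [3.139, -0.001, 1.572]
wrist_force: [0.1, -0.3, 5.4]
width: 0.0517
finger_force: 30.0
```

Run:
```python
from h import *
np.set_printoptions(precision=4,suppress=True)
n="top";im=cv2.imread("pics/top.png").astype(int)
c=cam(n);m,R,t=c
# white marks near logger
g=im.min(2);sub=(g>190).astype(np.uint8);mask=np.zeros_like(sub);mask[135:180,300:350]=1
k,l,st,ce=cv2.connectedComponentsWithStats(sub*mask)
for i in range(1,k): print(st[i,4],ce[i],at_z(n,ce[i],.04,c))
for uv in((323.4,156.6),): print(at_z(n,uv,.042,c))
o=ray("top",(323.4,156.6));b=ray("side",(220.4,173.4));print("tri port",tri(o,b))
```

```text
4 [315.   145.25] [0.5873 0.0319 0.04  ]
4 [326.5 149. ] [0.5775 0.0026 0.04  ]
1 [320. 152.] [0.5698 0.0194 0.04  ]
4 [319.  155.5] [0.5607 0.0221 0.04  ]
8 [324.5 161.5] [0.5452 0.0083 0.04  ]
4 [334.   168.75] [ 0.5265 -0.0155  0.04  ]
[0.5575 0.0113 0.042 ]
tri port [0.5579 0.01   0.0352]
```

>>> move_arm --steps '[0,0,0,0,0,0.03,0.3,0,0,0,0,0,0.07,0.3,0,0,0,0,0,0.11,0.3,0,0,0,0.01,-0.04,0.12,0.3,0,0,0,0.02,-0.08,0.12,0.3,0,0,0,0.03,-0.12,0.12,0.3,0,0,0,0.04,-0.16,0.12,0.3,0,0,0,0.049,-0.2,0.12,0.3,0,0,0,0.049,-0.23,0.12,0.3,0,0,0,0.049,-0.242,0.12,0.3,0,0,0,0.049,-0.242,0.12,0.3,0,0,0,0.049,-0.242,0.12,0.3]'

```text
time: 12.8
tool_pos: [0.5557, -0.0543, 0.1004]
ee_rot: [-3.141, -0.001, 1.572]
wrist_force: [1.2, 0.4, -0.9]
width: 0.0515
finger_force: 30.0
```

Run:
```python
from h import *
np.set_printoptions(precision=4,suppress=True)
snapshot("side")
s=get_obs();print(s["time"],s["tool_pos"],s["ee_rot"],s["joint_positions"],s["width"])
n="wrist";c=cam(n);im,d=snapshot(n)
np.save("w4.npy",im);np.save("w4d.npy",d)
for t in("port","gap","crest","cap_top"):
    for r in spot_point(n,t)[:3]:
        print(t,r["score"],r["uv"],at_z(n,r["uv"],{"port":.042,"gap":.0615,"crest":.0615}.get(t,.1),c))
P=cloud(n,d,np.ones(d.shape,bool),c).reshape(-1,3) if (d>0).all() else cloud(n,d,np.ones(d.shape,bool),c)
k=(abs(P[:,0]-.557)<.03)&(abs(P[:,1]-.009)<.03)&(P[:,2]>.052)&(P[:,2]<.08)
q=P[k];print(len(q),"port pts median/ext",np.median(q,0),np.percentile(q,[1,99],axis=0))
q=q[q[:,2]>.066];print(len(q),q.mean(0))
k=(abs(P[:,0]-.557)<.09)&(abs(P[:,1]-.009)<.09)&(abs(P[:,2]-.04)<.004);q=P[k];print(len(q),q.mean(0),cv2.minAreaRect((q[:,:2]*1000).astype(np.float32)))
g=im.min(2);sub=(g>175).astype(np.uint8);kk,l,st,ce=cv2.connectedComponentsWithStats(sub)
for i in range(1,kk):
    w=at_z(n,ce[i],.0402,c)
    if abs(w[0]-.557)<.07 and abs(w[1]-.009)<.07 and st[i,4]>3: print("mark",st[i,4],ce[i],w)
save("w4.png",im)
```

```text
12.85 [ 0.5558 -0.054   0.1005] [-3.1413 -0.0009  1.5732] [-0.199   0.1358  1.4788  0.0009  1.5274 -0.2014] 0.052076062467025994
port 0.64 [259.4, 134.4] [0.5558 0.0067 0.042 ]
gap 0.85 [275.5, 122.7] [0.5698 0.0175 0.0615]
crest 0.91 [260.9, 133.6] [0.5571 0.0081 0.0615]
cap_top 0.94 [259.6, 239.1] [ 0.5561 -0.0752  0.1   ]
1440 port pts median/ext [0.5571 0.0088 0.0659] [[ 0.5395 -0.0098  0.0522]
 [ 0.575   0.0256  0.0714]]
714 [0.5571 0.0084 0.0692]
11155 [0.5584 0.0129 0.0399] ((557.231201171875, 8.236732482910156), (126.5087661743164, 96.83394622802734), 38.070556640625)
mark 2622 [278.7517  87.7586] [0.5735 0.0489 0.0402]
mark 569 [260.7311 132.6362] [0.5571 0.0084 0.0402]
mark 1346 [211.9525 137.9859] [0.51   0.0032 0.0402]
mark 151 [259.9934 132.7219] [0.5563 0.0083 0.0402]
mark 4 [204.25 165.5 ] [ 0.5013 -0.0236  0.0402]
```

View pics/w4.png

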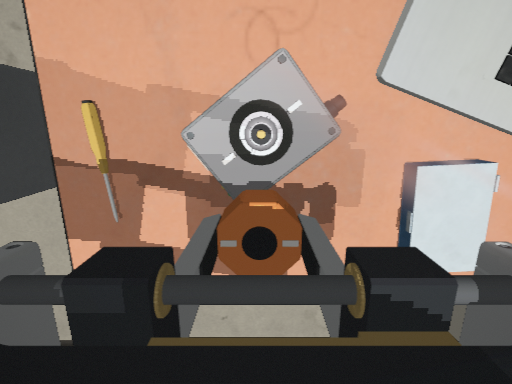

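The port is at image (261,133), with white marks at (295,106) and (228,159), giving a logger yaw of about 38°. The held cap is at (259,240) with its marks level. Next I measure the cap's offset in the hand.

Run:
```python
from h import *
np.set_printoptions(precision=4,suppress=True)
n="wrist";c=cam(n);im=np.load("w4.npy").astype(int);d=np.load("w4d.npy");print(get_obs()["tool_pos"])
rgb=im;orange=((rgb[...,0]-rgb[...,2])>60);M=np.zeros(d.shape,bool);M[185:285,205:315]=1
P=cloud(n,d,M&orange,c);k=(P[:,2]>.12)&(P[:,2]<.18);P=P[k];zt=np.percentile(P[:,2],60);print(zt,np.percentile(P[:,2],[5,50,95]))
q=P[abs(P[:,2]-zt)<.003];print(len(q),np.percentile(q,[.5,99.5],axis=0),cv2.minEnclosingCircle((q[:,:2]*1000).astype(np.float32)),cv2.minAreaRect((q[:,:2]*1000).astype(np.float32)))
# black hole centre and mark centroids
dark=((im.max(2)<45)&M).astype(np.uint8);kk,l,st,ce=cv2.connectedComponentsWithStats(dark)
for i in range(1,kk):
    if st[i,4]>100: print("hole",st[i],at_z(n,ce[i],zt,c),at_z(n,ce[i],zt-.004,c))
```

```text
[ 0.5561 -0.0544  0.1008]
0.1514661176802366 [0.1314 0.1513 0.1524]
4096 [[ 0.5304 -0.0767  0.149 ]
 [ 0.5813 -0.029   0.153 ]] ((556.3480224609375, -55.0637321472168), 27.94938087463379) ((556.1073608398438, -52.99375915527344), (52.255470275878906, 48.50389862060547), 0.7189744710922241)
hole [242 227  35  33 895] [ 0.5558 -0.0552  0.1515] [ 0.5558 -0.0571  0.1475]
hole [205 229  12  47 363] [ 0.5257 -0.0634  0.1515] [ 0.525  -0.0654  0.1475]
hole [302 228  13  49 389] [ 0.5862 -0.0633  0.1515] [ 0.587  -0.0653  0.1475]
```

>>> move_arm --steps '[0,0,-0.14,0.0014,0.02,0,0.3,0,0,-0.28,0.0014,0.04,0,0.3,0,0,-0.42,0.0014,0.055,0,0.3,0,0,-0.56,0.0014,0.0634,0,0.3,0,0,-0.7,0.0014,0.0634,-0.01,0.3,0,0,-0.8,0.0014,0.0634,-0.02,0.3,0,0,-0.8,0.0014,0.0634,-0.03,0.3,0,0,-0.8,0.0014,0.0634,-0.038,0.3,0,0,-0.8,0.0014,0.0634,-0.045,0.3,0,0,-0.8,0.0014,0.0634,-0.052,0.3,0,0,-0.8,0.0014,0.0634,-0.058,0.3,0,0,-0.8,0.0014,0.0634,-0.058,0.3]'

```text
time: 14.3
tool_pos: [0.5567, 0.0079, 0.0415]
ee_rot: [-3.14, 0.001, 0.772]
wrist_force: [-0.0, 0.1, -0.3]
width: 0.0522
finger_force: 30.0
```

Run:
```python
from h import *
np.set_printoptions(precision=4,suppress=True)
snapshot("side")
s=get_obs();print(s["time"],s["tool_pos"],s["ee_rot"],s["wrist_force"],s["wrist_torque"],s["joint_positions"][5])
```

```text
14.35 [0.5571 0.0079 0.0422] [-3.141   0.0006  0.7719] [ 0.2531 -0.4836 -1.1676] [-0.0857  0.1091  0.0584] 0.7113021984019062
```

>>> move_arm --steps '[0,0,0,0.0003,0.0005,-0.001,0.3,0,0,0,0.0003,0.0005,-0.002,0.3,0,0,0,0.0003,0.0005,-0.003,0.3,0,0,0,0.0003,0.0005,-0.004,0.3,0,0,0,0.0003,0.0005,-0.005,0.3,0,0,0,0.0003,0.0005,-0.0055,0.3,0,0,0,0.0003,0.0005,-0.0055,0.3]'

```text
time: 15.05
tool_pos: [0.5578, 0.0084, 0.0375]
ee_rot: [3.141, -0.0, 0.772]
wrist_force: [-0.6, -0.3, 0.7]
width: 0.0519
finger_force: 30.0
```

>>> move_arm --steps '[0,0,0,0,0,-0.0007,0.3,0,0,0,0,0,-0.0014,0.3,0,0,0,0,0,-0.002,0.3,0,0,0,0,0,-0.002,0.3,0,0,0,0,0,-0.002,0.3]'

```text
time: 15.55
tool_pos: [0.5579, 0.0084, 0.0373]
ee_rot: [3.141, -0.001, 0.772]
wrist_force: [-3.5, -0.5, 8.2]
width: 0.0518
finger_force: 30.0
```

The lugs met resistance at the expected crest height. Now I turn backward (anticlockwise) under a light press.

>>> move_arm --steps '[0,0,0.12,-0.0003,0,0,0.3,0,0,0.24,-0.0004,0,0,0.3,0,0,0.36,-0.0005,0,0,0.3,0,0,0.48,-0.0006,0,0,0.3,0,0,0.6,-0.0007,0,0,0.3,0,0,0.72,-0.0008,0,0,0.3,0,0,0.84,-0.0009,0,0,0.3,0,0,0.96,-0.001,0,0,0.3,0,0,1.08,-0.001,0,0,0.3,0,0,1.18,-0.001,0,0,0.3,0,0,1.18,-0.001,0,0,0.3]'

```text
time: 16.65
tool_pos: [0.5581, 0.0084, 0.0365]
ee_rot: [3.138, 0.001, 1.952]
wrist_force: [0.9, 0.4, 5.2]
width: 0.0518
finger_force: 30.0
```

>>> move_arm --steps '[0,0,0.06,0,0,0,0.3,0,0,0.12,0,0,0,0.3,0,0,0.18,0,0,0,0.3,0,0,0.24,0,0,0,0.3,0,0,0.27,0,0,0,0.3,0,0,0.27,0,0,-0.001,0.3,0,0,0.27,0,0,-0.002,0.3,0,0,0.27,0,0,-0.003,0.3,0,0,0.27,0,0,-0.003,0.3]'

```text
time: 17.55
tool_pos: [0.5564, 0.0084, 0.0317]
ee_rot: [-3.141, -0.001, 2.221]
wrist_force: [-0.3, -0.3, -0.4]
width: 0.0519
finger_force: 30.0
```

It dropped into the gap. I'll lower to the gap floor.

>>> move_arm --steps '[0,0,0,0,0,-0.001,0.3,0,0,0,0,0,-0.002,0.3,0,0,0,0,0,-0.003,0.3,0,0,0,0,0,-0.004,0.3,0,0,0,0,0,-0.004,0.3,0,0,0,0,0,-0.004,0.3]'

```text
time: 18.15
tool_pos: [0.5568, 0.0084, 0.0289]
ee_rot: [3.141, 0.0, 2.222]
wrist_force: [-1.0, -0.2, 4.1]
width: 0.0519
finger_force: 30.0
```

Bottomed exactly 8.5 mm below the crest. Now I screw it forward (clockwise), following the pitch.

>>> move_arm --steps '[0,0,-0.09,0,0,0,0.3,0,0,-0.18,0,0,0,0.3,0,0,-0.27,0.0002,0,-0.0002,0.3,0,0,-0.36,0.0003,0,-0.0005,0.3,0,0,-0.45,0.0004,0,-0.0008,0.3,0,0,-0.54,0.0005,0,-0.001,0.3,0,0,-0.63,0.0006,0,-0.0013,0.3,0,0,-0.72,0.0007,0,-0.0016,0.3,0,0,-0.81,0.0008,0,-0.0019,0.3,0,0,-0.9,0.0008,0,-0.0022,0.3,0,0,-0.99,0.0008,0,-0.0025,0.3,0,0,-1.08,0.0008,0,-0.0027,0.3]'

```text
time: 19.35
tool_pos: [0.5578, 0.0075, 0.0264]
ee_rot: [3.14, 0.001, 1.138]
wrist_force: [-1.5, -1.7, 4.6]
width: 0.0521
finger_force: 30.0
```

Run:
```python
from h import *
np.set_printoptions(precision=4,suppress=True)
snapshot("side")
s=get_obs();print(s["time"],s["tool_pos"],s["ee_rot"],s["wrist_force"],s["wrist_torque"],s["joint_positions"][5])
```

```text
19.4 [0.5579 0.0078 0.0263] [3.1401 0.0005 1.1356] [-1.6109 -0.0742  3.8725] [-0.2147  0.426   0.0457] 0.34837003015112583
```

>>> move_arm --steps '[0,0,-0.09,0,0,-0.0003,0.3,0,0,-0.18,0,0,-0.0006,0.3,0,0,-0.27,0,0.0001,-0.0009,0.3,0,0,-0.36,0,0.0002,-0.0012,0.3,0,0,-0.45,0,0.0003,-0.0014,0.3,0,0,-0.54,0,0.0004,-0.0017,0.3,0,0,-0.63,0,0.0004,-0.002,0.3,0,0,-0.72,0,0.0004,-0.0023,0.3,0,0,-0.81,0,0.0004,-0.0024,0.3,0,0,-0.9,0,0.0004,-0.0025,0.3,0,0,-0.99,0,0.0004,-0.0025,0.3,0,0,-0.99,0,0.0004,-0.0025,0.3]'

```text
time: 20.6
tool_pos: [0.5588, 0.0085, 0.024]
ee_rot: [3.14, -0.003, 0.153]
wrist_force: [1.2, -0.8, 5.1]
width: 0.0515
finger_force: 30.0
```

Run:
```python
from h import *
np.set_printoptions(precision=4,suppress=True)
snapshot("side")
s=get_obs();print(s["time"],s["tool_pos"],s["ee_rot"],s["wrist_force"],s["wrist_torque"],s["joint_positions"][5])
```

```text
20.65 [0.5588 0.0085 0.024 ] [ 3.1405 -0.0028  0.1545] [ 0.7261 -0.9531  6.5963] [-0.2659  0.1272 -0.0156] 1.3304042460593855
```

>>> move_arm --steps '[0,0,-0.06,0,0,0,0.3,0,0,-0.12,0,0,0,0.3,0,0,-0.18,0,0,0,0.3,0,0,-0.24,0,0,0,0.3,0,0,-0.3,0,0,0,0.3,0,0,-0.33,0,0,0,0.3,0,0,-0.33,0,0,0,0.3]'

```text
time: 21.35
tool_pos: [0.5576, 0.0086, 0.024]
ee_rot: [3.141, -0.0, -0.175]
wrist_force: [-3.1, -1.2, 6.8]
width: 0.0515
finger_force: 30.0
```

Run:
```python
from h import *
np.set_printoptions(precision=4,suppress=True)
n="wrist";snapshot("side")
s=get_obs();print(s["time"],s["tool_pos"],s["ee_rot"],s["wrist_force"],s["wrist_torque"],s["joint_positions"][5])
c=cam(n);im,d=snapshot(n);save("w5.png",im[120:360,130:390].repeat(2,0).repeat(2,1))
for t in("cap_top","cap_lug"):
    for r in spot_point(n,t)[:2]: print(t,r["score"],r["uv"],at_z(n,r["uv"],.075,c))
```

```text
21.4 [0.5576 0.0087 0.024 ] [ 3.141  -0.0004 -0.1749] [-2.3048 -0.6823  7.3951] [-0.2721  0.6795  0.0775] 1.6600854886887322
cap_top 0.97 [261.9, 239.3] [0.5591 0.006  0.075 ]
cap_lug 0.91 [285.3, 225.0] [ 0.5658 -0.0095  0.075 ]
```

View pics/w5.png

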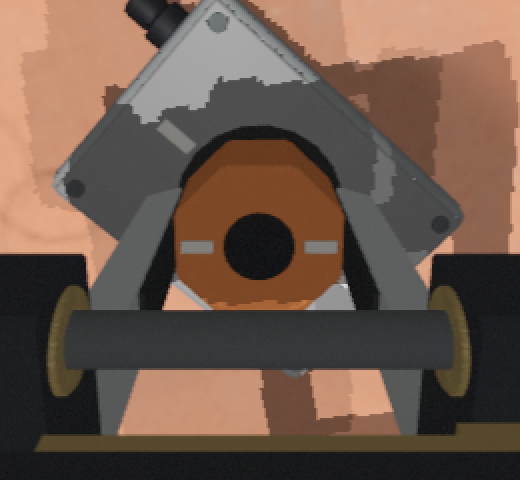

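The cap turned with the gripper: its marks are level at crop row 246, and it sits about 138° clockwise of the gap. I'll nudge it to the stop.

>>> move_arm --steps '[0,0,-0.03,0,0,0,0.3,0,0,-0.06,0,0,0,0.3,0,0,-0.08,0,0,0,0.3,0,0,-0.08,0,0,0,0.3]'

```text
time: 21.95
tool_pos: [0.5576, 0.0086, 0.024]
ee_rot: [3.14, -0.001, -0.252]
wrist_force: [-1.8, -1.6, 7.4]
width: 0.0517
finger_force: 30.1
```

Run:
```python
from h import *
np.set_printoptions(precision=4,suppress=True)
snapshot("side")
s=get_obs();print(s["time"],s["tool_pos"],s["ee_rot"],s["wrist_force"],s["wrist_torque"],s["joint_torque"],s["joint_positions"][5])
```

```text
22.0 [0.5576 0.0086 0.024 ] [ 3.1405 -0.0006 -0.2524] [-3.39   -0.6316  6.7247] [-0.2711  0.6361  0.8571] [ -0.3442 -32.4288 -26.0183   0.6494  -0.8724   0.8677] 1.7379632434684344
```

The torque rose to 0.86 N·m, so it is tight at the stop. Ease off, open and retreat.

>>> move_arm --steps '[0,0,0.02,0,0,0.0015,0.3,0,0,0.02,0,0,0.0015,0.8,0,0,0.02,0,0,0.0015,0.8,0,0,0.02,0,0,0.0015,0.8,0,0,0.02,0,0,0.0015,0.8,0,0,0.02,0,0,0.0015,0.8,0,0,0.02,0,0,0.03,0.8,0,0,0.02,0,0,0.07,0.8,0,0,0.02,-0.03,0,0.11,0.8,0,0,0.02,-0.07,0,0.13,0.8,0,0,0.02,-0.11,0,0.14,0.8,0,0,0.02,-0.11,0,0.14,0.8]'

```text
time: 23.2
tool_pos: [0.4456, 0.009, 0.1659]
ee_rot: [-3.141, -0.005, -0.238]
wrist_force: [0.5, -0.3, 0.4]
width: 0.0753
finger_force: 0.0
```

Run:
```python
from h import *
np.set_printoptions(precision=4,suppress=True)
snapshot("side");s=get_obs();print(s["time"],s["tool_pos"],s["wrist_force"],s["width"])
n="wrist";c=cam(n);im,d=snapshot(n)
for r in silhouettes(n,"cap")[:1]:
    p=cloud(n,d,r["pixels"],c);print(r["score"],r["uv"],np.percentile(p,[2,50,98],axis=0)); q=p[abs(p[:,2]-np.percentile(p[:,2],80))<.003]
    print(len(q),cv2.minEnclosingCircle((q[:,:2]*1000).astype(np.float32)),np.median(q,0),"tilt",np.linalg.lstsq(np.c_[q[:,:2]-q[:,:2].mean(0),np.ones(len(q))],q[:,2],rcond=None)[0])
i2,_=snapshot("top");F=np.zeros((384,800,3),np.uint8);F[:,:512]=im;F[:288,512:]=cv2.resize(i2[100:260,180:340],(288,288));save("f.png",F)
```

```text
23.25 [0.4472 0.0089 0.1647] [ 0.174   0.4639 -0.2738] 0.07516182006537978
0.91 [237.1, 89.3] [[ 0.5321 -0.0158  0.0615]
 [ 0.5569  0.0078  0.0749]
 [ 0.5814  0.0319  0.0766]]
2225 ((557.0488891601562, 8.164223670959473), 27.697784423828125) [0.5573 0.008  0.0749] tilt [0.002  0.0006 0.0749]
```

View pics/f.png

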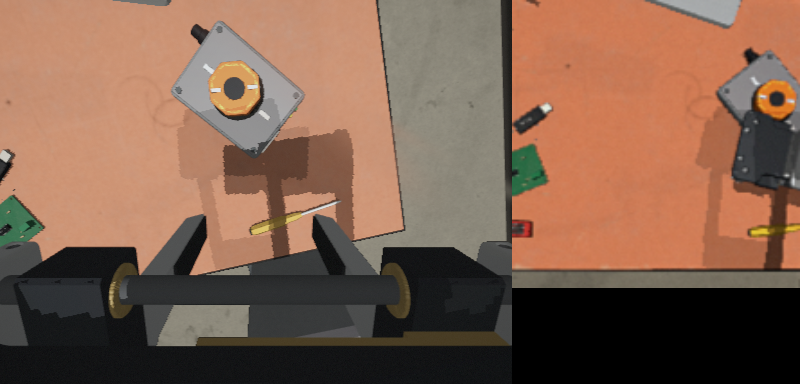

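The cap sits on the port at (237,89), level, with its top at 0.0749 m. That matches the fully closed height (0.042 + 0.033). The bystanders in view look undisturbed, so I'm handing in.

```bash
python3 -c "
from bench import *
print(close_job())"
```

```text
the job is handed in; nothing more can be done
None
```

The cap was stood up, set on the thread crest, turned back until it dropped in, screwed clockwise to the stop against the seal and released; the job is handed in at about 23 s of the 64 s allowed, and the first grasp closed above the cap without moving it because the real fingertips sit about 38 mm short of the stated nose length.

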